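# Pack each meter's sensor head into its carton

### The arm

A 6-joint arm with a two-finger parallel gripper is mounted at the origin on the work surface. World frame = base frame: x ahead of the robot, y to its left, z up, the work surface at z = 0. Lengths are in mm, angles in rad, forces in N, time in s.
With the tool pointing down it reaches from about 350 to 775 mm from the base axis. Payload 7.3 kg.
Tool frame: the origin (TCP) lies at the very end of the fingers, on their centre line; the grasp point (between the pads) lies 19 mm behind it; z points along the fingers, y is the line along which they close (so a half turn about z gives the same grasp; the last joint's range is limited). The gripper opens to 92 mm and grips with 3 to 60 N. Pads are 19 mm wide; open, the fingers measure 130 mm over their backs; the gripper's body (75 mm by 190 mm) begins 47 mm behind the grasp point.
Start: joints at [-1.384, 0.342, 1.524, -0, 1.275, -0.146], TCP at [171.535, -496.206, 226.741] pointing down, gripper open.
Joint ranges: [-2.53, 2.53], [-0.77, 2.02], [0.04, 2.7], [-1, 4.14], [0.28, 2.66], [-3.11, 3.11]. Speed limits (rad/s): [2.57, 2.57, 3.14, 3.14, 3.14, 3.14].

### API

Orientations are given as [roll, pitch, yaw] about the fixed x, y, z axes, in that order (R = Rz(yaw) Ry(pitch) Rx(roll)).
In Python, from plant import bot gives the robot as it stands.
- The arm moves only by the tool jog_arm, never from a script. Its argument "targets" is a list of rows, each an object with "xyz": the shift along the tool's x, y, z as a fraction of full scale, a list of three; "spin": the turn about the tool's z as a fraction of full scale. In form: [{"xyz": [x, y, z], "spin": spin}, ...]. A call has exactly 10 rows; each row shifts and turns the commanded pose from where the row before left it, along the tool's axes as they then stand; what a row does not reach is not made up. Full scale, the value 1, is 80 mm for a shift and 0.1 rad for a turn. A row lasts 1/8 s, in which the tool goes at most 62.5 mm and 10.7 degrees, less where a joint would pass 70% of its speed; a pose out of reach is approached as far as the arm can. A call with a number of a shift or a turn outside -1 to 1 is refused whole. A call with a gripper value outside its range is refused whole. "gripper" is the opening in per cent of the stroke, from 0 (shut) to 100 (fully open), set as the call begins (left out, the last holds). The fingers move at their own pace and stop on an object; the grip force is fixed at half the most. Time passes only in rows, so rows that do not move let the fingers close, or fill a call up. It gives the time, the measured TCP pose, the force, the opening and the grip force at its end, in the units of the state.
- bot.get_obs(): the state, without advancing time (a new reading comes with each control period).
- bot.capture(name): name is "scene" or "top" or "wrist"; returns the picture (480x640x3 uint8, blue, green, red); there is no depth.
- bot.get_calibration(name): a dict with "vfov" (degrees; the focal length in pixels is half the picture's height over the tangent of half this angle, whatever the lens; pixels are square), "cx", "cy" (the principal point, pixels), "k1" (the pictures are not rectified: a ray, as slopes to the right and down, at radius r is drawn at 1 + k1 r^2 times it, then the intrinsics apply), "eye" and "rotation" of the camera in the world. Camera axes: x right, y down, z forward; pixel columns grow to the right and rows downward; lengths in mm; the calibration is good to about 2 mm. A picture is of the moment at which its call begins: read the wrist's pose just before it. get_calibration takes no time and is no camera call; for the wrist camera it gives the pose at the moment of the call.
- bot.close_job(): hands the job in; it is judged then, once.
The state is a dict: "time": time; "joint_positions": joint angles; "dq": joint speeds; "tau": joint torques, N m; "tool_pos": TCP position; "tcp_rot": TCP orientation; "contact_force": force on the tool from outside, world axes, zero at the start; "moment": the same for the moment, N m; "grip_width": finger opening in mm; "finger_force": force on a finger pad.
Only numpy, scipy, OpenCV 4.12 (cv2) and the standard library are available. Lean on these libraries where they do the work, as an engineer would, in place of code of your own. Each camera call takes 0.05 s, during which the arm holds its last target. There are 200 camera calls.

### The job

The four open cartons on the bench each hold a finished meter and an empty well in the white foam: pack the four black sensor heads, the large head with the large meter, the medium head with the medium meter, the small head with the small meter and the slim one with the pen meter. Set each one gently, upright and fully down into the well of its carton; do not drop them, and leave the opened meter and the screw cup where they are.

Things in the scene. Friction and masses are not known exactly. Their poses are not given: they have to be found in the camera images.
- head_large: The large sensor head, black plastic. Round: flange at the foot 62 mm across, 8 mm high; straight body 51 mm across up to 42 mm (grip here); narrower steel cap, top at 50 mm. Stands upright, loose. Origin: centre of the underside; z up along its axis. About 160 g.
- head_medium: The medium sensor head, black plastic. Round: flange at the foot 46 mm across, 8 mm high; straight body 38 mm across up to 42 mm (grip here); narrower steel cap, top at 50 mm. Stands upright, loose. Origin: centre of the underside; z up along its axis. About 100 g.
- head_small: The small sensor head, black plastic. Round: flange at the foot 34 mm across, 8 mm high; straight body 28 mm across up to 42 mm (grip here); narrower steel cap, top at 50 mm. Stands upright, loose. Origin: centre of the underside; z up along its axis. About 60 g.
- probe_slim: The slim sensor head, the thin tall one, black plastic, with a heavy foot. Round: flange at the foot 36 mm across, 8 mm high; straight body 18 mm across up to 64 mm (grip here); narrower steel cap, top at 72 mm. Stands upright, loose. Origin: centre of the underside; z up along its axis. About 60 g.
- carton_large: Shallow open cardboard carton with white foam that holds the large blue meter, 112 x 66 mm. Origin: underside of the carton, below the centre of its empty square well (78 x 78 mm; floor at z = 10 mm, rim at 22). x points from well to meter. Carton: x -53 to 173 mm, y -50 to 50, walls 24 high; meter from x = 52, its top at z = 40. Fixed.
- carton_medium: Shallow open cardboard carton with white foam that holds the medium blue meter, 88 x 50 mm. Origin: underside of the carton, below the centre of its empty square well (62 x 62 mm; floor at z = 10 mm, rim at 22). x points from well to meter. Carton: x -53 to 173 mm, y -50 to 50, walls 24 high; meter from x = 52, its top at z = 37. Fixed.
- carton_small: Shallow open cardboard carton with white foam that holds the small blue meter, 62 x 36 mm. Origin: underside of the carton, below the centre of its empty square well (50 x 50 mm; floor at z = 10 mm, rim at 22). x points from well to meter. Carton: x -53 to 173 mm, y -50 to 50, walls 24 high; meter from x = 52, its top at z = 34. Fixed.
- carton_pen: Shallow open cardboard carton with white foam that holds the pen meter, a thin blue stick 114 x 24 mm. Origin: underside of the carton, below the centre of its empty square well (52 x 52 mm; floor at z = 10 mm, rim at 22). x points from well to meter. Carton: x -53 to 173 mm, y -50 to 50, walls 24 high; meter from x = 52, its top at z = 30. Fixed.
- open_meter: Opened meter: lower half of a blue shell with its green circuit board bare, 100 x 56 mm, 17 mm high, loose on the bench; work in progress, not to be moved. Origin: centre of its underside, x along its length.
- screw_cup: Small open steel cup of screws, 48 mm across at the rim, 18 mm high, loose on the bench; not to be moved. Origin: centre of its underside.
There are look-alikes about, which are no part of the job. Leave any purple look-alike of the probe_slim alone.

How it is judged (in metres and radians):
At the end, for the whole second after the job is handed in: Each of the four sensor heads stands in the well of its own carton: axis within 13.5 mm of the well's centre, underside on the well's floor within 3 mm, upright within 0.12 rad, at rest; the opened meter and the screw cup are within 20 mm of where they were (horizontal distance between head_large and carton_large below 0.0135 m and z of head_large in the frame of carton_large between 0.007 and 0.013 m and angle between each of head_large, head_medium, head_small, probe_slim's own z axis and vertical below 0.12 rad and linear speed of each of head_large, head_medium, head_small, probe_slim below 0.02 m/s and angular speed of each of head_large, head_medium, head_small, probe_slim below 0.2 rad/s and horizontal distance between head_medium and carton_medium below 0.0135 m and z of head_medium in the frame of carton_medium between 0.007 and 0.013 m and horizontal distance between head_small and carton_small below 0.0135 m and z of head_small in the frame of carton_small between 0.007 and 0.013 m and horizontal distance between probe_slim and carton_pen below 0.0135 m and z of probe_slim in the frame of carton_pen between 0.007 and 0.013 m and distance of each of open_meter, screw_cup from where it was at the start of the episode below 0.02 m); the robot touches nothing.
It fails at once if a sensor head is dropped into its carton (comes down there at over 0.7 m/s, a fall of about 25 mm) ((horizontal distance between head_large and carton_large below 0.04 m and height (world z) of head_large below 0.05 m and linear speed of head_large above 0.7 m/s) or (horizontal distance between head_medium and carton_medium below 0.04 m and height (world z) of head_medium below 0.05 m and linear speed of head_medium above 0.7 m/s) or (horizontal distance between head_small and carton_small below 0.04 m and height (world z) of head_small below 0.05 m and linear speed of head_small above 0.7 m/s) or (horizontal distance between probe_slim and carton_pen below 0.04 m and height (world z) of probe_slim below 0.05 m and linear speed of probe_slim above 0.7 m/s)).
It fails at once if the opened meter is moved by more than 20 mm (distance of open_meter from where it was at the start of the episode above 0.02 m).
It fails at once if the screw cup is moved by more than 20 mm (distance of screw_cup from where it was at the start of the episode above 0.02 m).
It also fails if it takes over 106 s, if anything falls off the work surface, if the arm or the gripper's body presses on something with over 40 N, if the wrist force passes 120 N, or if a joint passes its speed limit or range.

## Working session

There is one attempt and no reset: what is moved stays moved. The work goes in short steps, Python scripts to look and compute and a tool call to move; the robot and the scene stay as the last step left them, time stands still between calls to the robot, and variables do not carry over. Pictures are saved under pics/ and viewed, at most 14 in all, crops included, and the job is handed in when it is done.

Besides the shell and the picture viewer there is one more tool, called after ">>>" as a command line: name --argument value ..., lists and objects as JSON in quotes. jog_arm: Moves the arm, as the interface text tells. Shift numbers are shares of 80 mm and turn numbers shares of 0.1 rad, none past 1 either way. Its arguments: {"type":"object","properties":{"targets":{"type":"array","items":{"type":"object","properties":{"xyz":{"type":"array","items":{"type":"number"}},"spin":{"type":"number"}}}},"gripper":{"type":"number"}},"required":["targets"]}

```bash
mkdir -p pics; cat > h.py <<'E'
import numpy as np, cv2
from plant import bot
def K(c):
    f=240/np.tan(np.radians(c['vfov'])/2); return np.array([[f,0,c['cx']],[0,f,c['cy']],[0,0,1.]])
def ray(c,px):
    p=cv2.undistortPoints(np.array(px,float).reshape(-1,1,2),K(c),np.array([c['k1'],0,0,0.])).reshape(-1,2)
    return np.c_[p,np.ones(len(p))]@np.array(c['rotation']).T
def pix2w(c,px,z):
    d=ray(c,px); e=np.array(c['eye']); z=np.broadcast_to(z,len(d))
    return e+d*((z-e[2])/d[:,2])[:,None]
def w2pix(c,P):
    R=np.array(c['rotation']); q=(np.atleast_2d(P)-c['eye'])@R
    s=q[:,:2]/q[:,2:]; r2=(s**2).sum(1,keepdims=True); s=s*(1+c['k1']*r2)
    k=K(c); return s*k[0,0]+[c['cx'],c['cy']]
E
python3 - <<'E'
from h import *
print(bot.get_obs())
for n in("top","scene"):
    print(n,bot.get_calibration(n)); cv2.imwrite(f"pics/{n}0.png",bot.capture(n))
E
```

```text
{'time': 0.0, 'joint_positions': array([-1.38398738e+00,  3.42726174e-01,  1.52503205e+00, -4.04801699e-05,
        1.27539979e+00, -1.46028860e-01]), 'dq': array([ 2.10208238e-04,  8.69950613e-05, -4.51746054e-04, -1.13459556e-03,
        5.04525210e-04,  1.79478864e-03]), 'tau': array([ 5.72531353e-04, -4.31241417e+01, -2.44220048e+01,  7.18861562e-02,
        5.58011059e-02, -1.41264632e-04]), 'tool_pos': array([ 171.44807765, -495.77530074,  226.03793215]), 'tcp_rot': array([-3.14003833e+00, -1.89479212e-04,  3.32849470e-01]), 'contact_force': array([-0.44207268, -0.47236069, -1.69557621]), 'moment': array([-0.00047522,  0.01128596, -0.00774953]), 'finger_force': 0.0, 'grip_width': 91.6703427718412}
top {'vfov': 46.78251439060652, 'cx': 306.8463493705597, 'cy': 231.90075930995434, 'k1': -0.0721477524417856, 'eye': array([ 311.21347954,  -12.74973942, 1225.72742813]), 'rotation': array([-2.95689917,  0.00592501, -1.54722667])}
scene {'vfov': 50.93155832191946, 'cx': 306.4567297337393, 'cy': 235.89842811429935, 'k1': -0.13586654150948654, 'eye': array([1184.45366035,  331.6653883 ,  712.96019747]), 'rotation': array([-2.31605295e+00, -1.76306459e-03,  2.06549151e+00])}
```

View pics/top0.png

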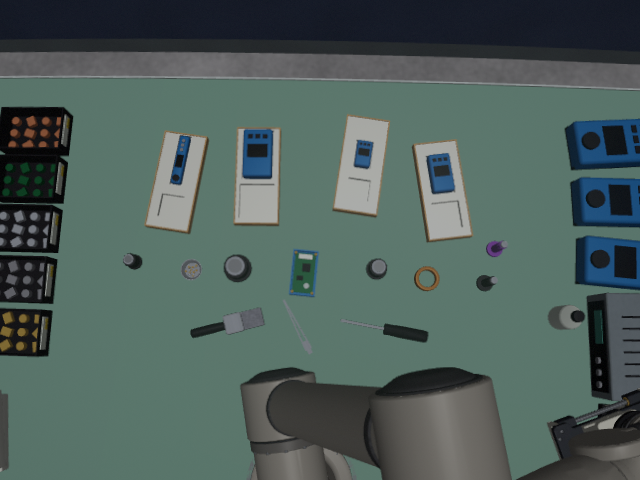

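View pics/scene0.png

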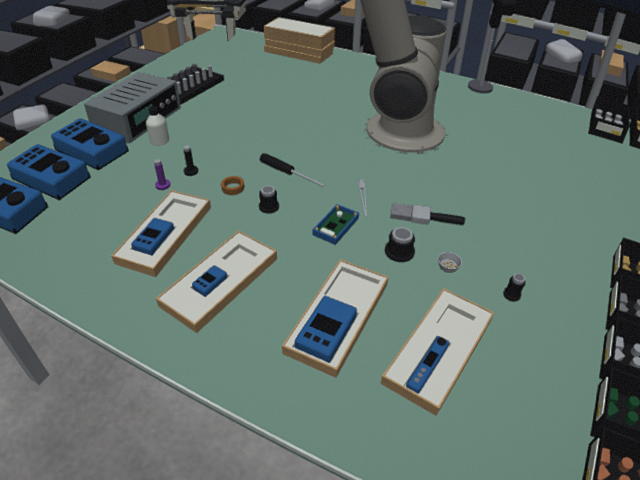

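The top view shows the small head at (132,261), large (236,267), medium (377,268), slim (487,283), and the purple look-alike at (497,248). The cartons, left to right, are pen, large, small and medium, with their wells on the robot side. I'll fit model silhouettes to get poses.

```bash
cat > fit.py <<'E'
from h import *
from scipy.spatial.transform import Rotation as Ro
from scipy.optimize import minimize
def cal(n):
    c=dict(bot.get_calibration(n)); c['rotation']=Ro.from_euler('xyz',c['rotation']).as_matrix(); return c
a=np.linspace(0,2*np.pi,40,endpoint=False); 
def head(R,r,h): return np.vstack([np.c_[q*np.cos(a),q*np.sin(a),0*a+z] for q,z in((R,0),(R,8),(r,h),(r*.75,h+8))]), [(R,0,8),(r,0,h),(r*.75,h,h+8)]
H={'large':head(31,25.5,42),'medium':head(23,19,42),'small':head(17,14,42),'slim':head(18,9,64)}
def parts(k):
    if k=='carton': return [np.array([[x,y,z] for x in(-53,173) for y in(-50,50) for z in(0,24)],float)]
    return [np.vstack([np.c_[q*np.cos(a),q*np.sin(a),0*a+z] for z in(z0,z1)]) for q,z0,z1 in H[k][1]]
S=4
def render(c,k,p):
    m=np.zeros((480*S,640*S),np.uint8); p=np.r_[p,0][:3]
    R=Ro.from_euler('z',p[2]).as_matrix()
    for P in parts(k):
        u=w2pix(c,P@R.T+[p[0],p[1],0]); cv2.fillConvexPoly(m,cv2.convexHull(((u+.5)*S-.5).round().astype(np.int32)),1)
    return m
def fit(c,mask,k,p0):
    M=cv2.resize(mask,None,fx=S,fy=S,interpolation=cv2.INTER_LINEAR)>127
    def f(p):
        r=render(c,k,p)>0; return 1-(r&M).sum()/(r|M).sum()
    p0=np.array(p0,float); d=np.diag([12,12,.1][:len(p0)])
    s=minimize(f,p0,method='Nelder-Mead',options=dict(initial_simplex=np.vstack([p0,p0+d]),xatol=.02,fatol=1e-4)); return s.x,1-s.fun
def comp(mask,px):
    n,l,st,_=cv2.connectedComponentsWithStats(mask); return ((l==l[px[1],px[0]])*255).astype(np.uint8) if l[px[1],px[0]] else None
E
python3 - <<'E'
from fit import *
seeds={'small':(132,261),'large':(236,267),'medium':(377,268),'slim':(487,283)}
ct={'c_pen':(178,180,165,213),'c_large':(258,170,258,200),'c_small':(360,165,357,190),'c_medium':(441,190,447,215)}
for n in('top','scene'):
    c=cal(n); im=cv2.imread(f'pics/{n}0.png'); hsv=cv2.cvtColor(im,cv2.COLOR_BGR2HSV)
    bg=cv2.inRange(hsv,(65,50,40),(95,255,255)); m=255-bg
    print(n,hsv[240,60] , hsv[300,500],c['eye'])
    if n=='top': top=c
    for k,px in seeds.items():
        w=pix2w(top,[px],25)[0]
        q=px if n=='top' else tuple(w2pix(c,w)[0].round().astype(int))
        b=comp(m,q)
        if b is None or b.sum()>255*8000: print(k,'bad',w,q); continue
        print(k,w.round(),q,b.sum()//255,*fit(c,b,k,w[:2]))
    for k,(u,v,wu,wv) in ct.items():
        wm=pix2w(top,[(u,v),(wu,wv)],22); d=wm[0]-wm[1]; o=wm[1]
        q=(u,v) if n=='top' else tuple(w2pix(c,wm[0])[0].round().astype(int))
        b=comp(m,q)
        if b is None or b.sum()>255*20000: print(k,'bad',q); continue
        cs,_=cv2.findContours(b,0,2); cv2.drawContours(b,cs,-1,255,-1)
        print(k,b.sum()//255,*fit(c,b,'carton',[o[0],o[1],np.arctan2(d[1],d[0])]))
E
```

```text
top [ 79  59 116] [ 79  58 118] [ 311.21347954  -12.74973942 1225.72742813]
small [462. 383.  25.] (132, 261) 216 [464.33416499 385.98387074] 0.8604187437686939
large [454. 152.  25.] (236, 267) 579 [455.11022688 152.59115285] 0.9026220879227995
medium [ 459. -155.   25.] (377, 268) 329 [ 459.37089159 -155.07064609] 0.8930390492359932
slim [ 431. -395.   25.] (487, 283) 243 [ 434.13244121 -396.9751247 ] 0.9066666666666666
c_pen 4714 [ 5.89381525e+02  3.07256277e+02 -1.31415098e-01] 0.9735911529037812
c_large 4666 [6.05318880e+02 1.14749345e+02 1.94544083e-02] 0.9601210562965343
c_small 4570 [ 6.35777124e+02 -1.12910456e+02 -1.22649172e-01] 0.9632781868604763
c_medium 4803 [ 5.82625670e+02 -3.11261051e+02  1.36546792e-01] 0.9700772451819293
scene [ 78  54 136] [ 77  54 138] [1184.45366035  331.6653883   712.96019747]
small [462. 383.  25.] (np.int64(514), np.int64(285)) 425 [461.00227649 385.76475196] 0.914004914004914
large [454. 152.  25.] (np.int64(400), np.int64(242)) 848 [452.56476904 152.68898839] 0.937845207299168
medium [ 459. -155.   25.] (np.int64(268), np.int64(198)) 458 [ 457.45576588 -155.00650241] 0.9240991566572961
slim [ 431. -395.   25.] (np.int64(189), np.int64(162)) 261 [ 432.55758949 -394.63322867] 0.8612570948076519
c_pen 7524 [ 5.89750135e+02  3.07308846e+02 -1.34328223e-01] 0.974891228536318
c_large 6815 [6.06300363e+02 1.16023067e+02 9.88786267e-03] 0.9762087912087912
c_small 5963 [ 6.36744003e+02 -1.11296927e+02 -1.30533614e-01] 0.9714809768368096
c_medium 4510 [ 5.82462499e+02 -3.08384444e+02  1.28715090e-01] 0.9683645073308504
```

>>> jog_arm --targets '[{"xyz": [0, 0, 0], "spin": 0.832}, {"xyz": [0, 0, 0], "spin": 0.832}, {"xyz": [0, 0, 0], "spin": 0.832}, {"xyz": [0, 0, 0], "spin": 0.832}, {"xyz": [0.55, -0.21, 0], "spin": 0}, {"xyz": [0.55, -0.21, 0], "spin": 0}, {"xyz": [0.55, -0.21, 0], "spin": 0}, {"xyz": [0.55, -0.21, 0], "spin": 0}, {"xyz": [0.55, -0.21, 0], "spin": 0}, {"xyz": [0.52, -0.2, 0], "spin": 0}]' --gripper 70

```text
time: 1.35
tool_pos: [434.5, -395.3, 226.3]
tcp_rot: [-3.141, 0.001, 0.0]
contact_force: [-0.2, -1.3, -0.2]
grip_width: 64.2
finger_force: 0.0
```

```bash
python3 - <<'E'
from fit import *
c=cal('wrist'); im=bot.capture('wrist'); o=bot.get_obs(); print(o['tool_pos'],o['tcp_rot'],o['grip_width'],c['eye'])
print(w2pix(c,[[433.3,-395.8,0],[433.3,-395.8,72]]))
cv2.imwrite('pics/w1.png',im)
E
```

```text
[ 438.77037035 -392.89390438  226.08368741] [-3.13978366e+00 -2.51146140e-03  3.07551142e-03] 64.26125421361951 [ 505.25239779 -394.35559519  384.41970792]
[[317.12109495 205.21314815]
 [317.45136312 222.28520901]]
```

View pics/w1.png

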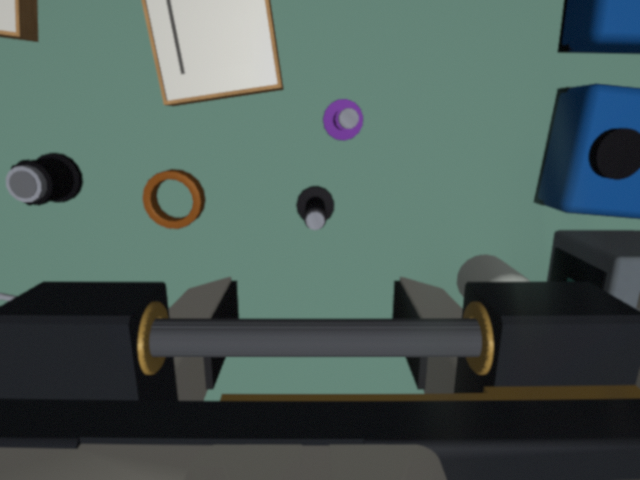

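The wrist view shows the slim head's foot at (316,205) and its cap at (315,217), as predicted. Descending.

>>> jog_arm --targets '[{"xyz": [0, 0, 0.2], "spin": 0}, {"xyz": [0, 0, 0.35], "spin": 0}, {"xyz": [0, 0, 0.4], "spin": 0}, {"xyz": [0, 0, 0.4], "spin": 0}, {"xyz": [0, 0, 0.4], "spin": 0}, {"xyz": [0, 0, 0.35], "spin": 0}, {"xyz": [0, 0, 0.25], "spin": 0}, {"xyz": [0, 0, 0.1], "spin": 0}, {"xyz": [0, 0, 0], "spin": 0}, {"xyz": [0, 0, 0], "spin": 0}]'

```text
time: 2.65
tool_pos: [433.5, -396.7, 31.6]
tcp_rot: [3.14, -0.001, -0.0]
contact_force: [0.1, 0.3, 0.1]
grip_width: 64.4
finger_force: 0.0
```

>>> jog_arm --targets '[{"xyz": [0, 0, 0], "spin": 0}, {"xyz": [0, 0, 0], "spin": 0}, {"xyz": [0, 0, 0], "spin": 0}, {"xyz": [0, 0, 0], "spin": 0}, {"xyz": [0, 0, 0], "spin": 0}, {"xyz": [0, 0, 0], "spin": 0}, {"xyz": [0, 0, 0], "spin": 0}, {"xyz": [0, 0, 0], "spin": 0}, {"xyz": [0, 0, -0.05], "spin": 0}, {"xyz": [0, 0, -0.1], "spin": 0}]' --gripper 0

```text
time: 3.9
tool_pos: [433.0, -396.1, 42.9]
tcp_rot: [-3.141, 0.0, 0.0]
contact_force: [0.6, 0.7, -0.3]
grip_width: 17.0
finger_force: 30.0
```

>>> jog_arm --targets '[{"xyz": [0, 0, -0.35], "spin": 0}, {"xyz": [0, 0, -0.45], "spin": 0}, {"xyz": [0, 0, -0.4], "spin": 0}, {"xyz": [0.067, -0.3, -0.15], "spin": 0}, {"xyz": [0.11, -0.5, 0], "spin": 0}, {"xyz": [0.134, -0.6, 0], "spin": 0}, {"xyz": [0.134, -0.6, 0], "spin": 0}, {"xyz": [0.134, -0.6, 0], "spin": 0}, {"xyz": [0.134, -0.6, 0], "spin": 0}, {"xyz": [0.134, -0.6, 0], "spin": 0}]'

```text
time: 5.15
tool_pos: [500.1, -89.2, 150.3]
tcp_rot: [-3.141, 0.001, 0.0]
contact_force: [0.6, -1.2, -0.9]
grip_width: 17.5
finger_force: 30.0
```

>>> jog_arm --targets '[{"xyz": [0.134, -0.6, 0], "spin": 0}, {"xyz": [0.134, -0.6, 0], "spin": 0}, {"xyz": [0.134, -0.6, 0], "spin": 0}, {"xyz": [0.134, -0.6, 0], "spin": 0}, {"xyz": [0.134, -0.6, 0], "spin": 0}, {"xyz": [0.134, -0.6, 0], "spin": 0}, {"xyz": [0.11, -0.5, 0], "spin": 0}, {"xyz": [0.09, -0.4, 0], "spin": 0}, {"xyz": [0.067, -0.3, 0], "spin": 0}, {"xyz": [0.045, -0.2, 0], "spin": 0}]'

```text
time: 6.4
tool_pos: [588.8, 309.7, 149.9]
tcp_rot: [3.141, 0.002, 0.002]
contact_force: [0.4, 0.1, 0.4]
grip_width: 17.1
finger_force: 30.0
```

```bash
python3 - <<'E'
from fit import *
c=cal('wrist'); im=bot.capture('wrist'); o=bot.get_obs(); print(o['tool_pos'],o['tcp_rot'],o['grip_width'],o['finger_force'])
R=Ro.from_euler('z',-.133).as_matrix()
q=np.array([[x,y,22] for x,y in((-26,-26),(26,-26),(26,26),(-26,26))])@R.T+[589.6,307.3,0]
u=w2pix(c,q); cv2.polylines(im,[u.round().astype(int).reshape(-1,1,2).astype(np.int32)],True,(0,0,255),1)
cv2.imwrite('pics/w2.png',im)
E
```

```text
[589.14104309 311.01838596 150.01277222] [-3.14091433e+00  9.86882481e-04  2.17116339e-03] 17.105587277471844 29.999428689479828
```

View pics/w2.png

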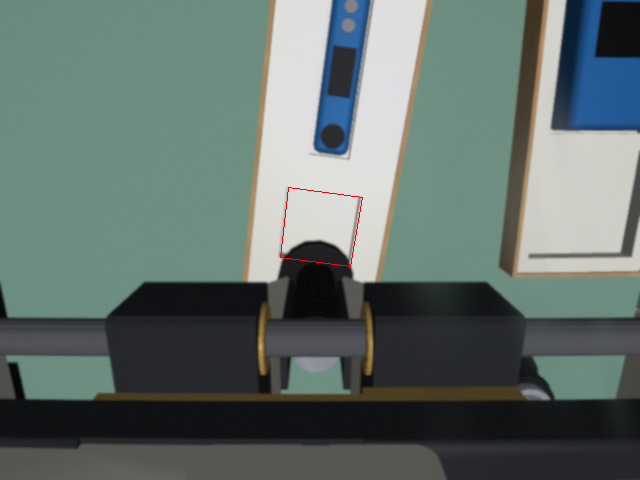

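The well edges match the predicted outline (281–361, 188–265). Lowering the slim head.

>>> jog_arm --targets '[{"xyz": [0, 0, 0], "spin": 0}, {"xyz": [0, 0, 0.2], "spin": 0}, {"xyz": [0, 0, 0.3], "spin": 0}, {"xyz": [0, 0, 0.3], "spin": 0}, {"xyz": [0, 0, 0.2], "spin": 0}, {"xyz": [0, 0, 0.15], "spin": 0}, {"xyz": [0, 0, 0.1], "spin": 0}, {"xyz": [0, 0, 0.06], "spin": 0}, {"xyz": [0, 0, 0.05], "spin": 0}, {"xyz": [0, 0, 0], "spin": 0}]'

```text
time: 7.7
tool_pos: [590.2, 307.8, 41.9]
tcp_rot: [3.142, -0.0, 0.0]
contact_force: [0.3, 0.4, -0.4]
grip_width: 17.2
finger_force: 30.0
```

>>> jog_arm --targets '[{"xyz": [0, 0, 0.01], "spin": 0}, {"xyz": [0, 0, 0], "spin": 0}, {"xyz": [0, 0, 0], "spin": 0}, {"xyz": [0, 0, 0], "spin": 0}, {"xyz": [0, 0, 0], "spin": 0}, {"xyz": [0, 0, 0], "spin": 0}, {"xyz": [0, 0, -0.17], "spin": 0}, {"xyz": [0, 0, -0.4], "spin": 0}, {"xyz": [0, 0, -0.45], "spin": 0}, {"xyz": [0, 0, -0.35], "spin": 0}]' --gripper 65

```text
time: 8.95
tool_pos: [590.7, 308.0, 153.6]
tcp_rot: [-3.141, -0.002, 0.0]
contact_force: [-0.2, 1.4, -0.2]
grip_width: 59.7
finger_force: 0.0
```

>>> jog_arm --targets '[{"xyz": [-0.2, -0.1, 0], "spin": 0}, {"xyz": [-0.35, -0.2, 0], "spin": 0}, {"xyz": [-0.4, -0.25, 0], "spin": 0}, {"xyz": [-0.4, -0.25, 0], "spin": 0}, {"xyz": [-0.2, -0.13, 0], "spin": 0}, {"xyz": [-0.05, -0.05, 0], "spin": 0}, {"xyz": [0, 0, 0.1], "spin": 0}, {"xyz": [0, 0, 0.25], "spin": 0}, {"xyz": [0, 0, 0.25], "spin": 0}, {"xyz": [0, 0, 0], "spin": 0}]'

```text
time: 10.2
tool_pos: [462.1, 384.7, 100.5]
tcp_rot: [3.139, 0.003, -0.001]
contact_force: [0.9, 0.3, 0.8]
grip_width: 59.9
finger_force: 0.0
```

```bash
python3 - <<'E'
from fit import *
c=cal('wrist'); im=bot.capture('wrist'); o=bot.get_obs(); print(o['tool_pos'],o['tcp_rot'],o['grip_width'],o['finger_force'])
for p,r,h in(((462.6,386),17,0),((462.6,386),14,42),((589.6,307.3),18,18)):
  u=w2pix(c,np.c_[p[0]+r*np.cos(a),p[1]+r*np.sin(a),0*a+h]); cv2.polylines(im,[u.round().astype(np.int32)],True,(0,0,255),1)
cv2.imwrite('pics/w3.png',im)
E
```

```text
[462.66066922 385.30391472 101.75748512] [ 3.14043349e+00  1.38270674e-03 -1.28939899e-03] 59.27574773945091 0.0
```

View pics/w3.png

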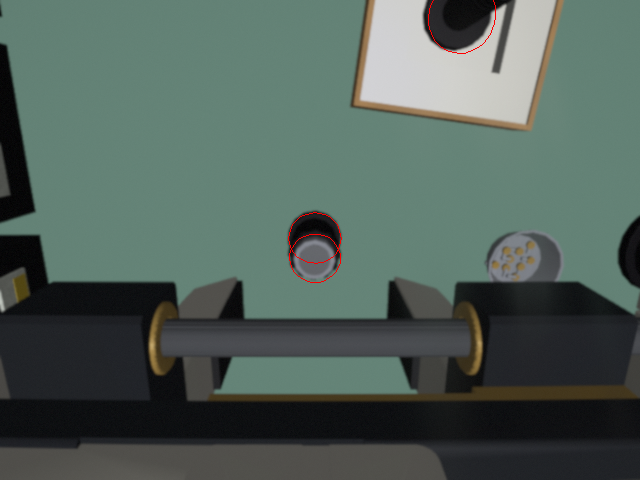

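The slim head sits in its well (foot at (462,18)). The small head at (315,240) matches the prediction. Descending onto it.

>>> jog_arm --targets '[{"xyz": [0, 0, 0.2], "spin": 0}, {"xyz": [0, 0, 0.3], "spin": 0}, {"xyz": [0, 0, 0.28], "spin": 0}, {"xyz": [0, 0, 0.2], "spin": 0}, {"xyz": [0, 0, 0.1], "spin": 0}, {"xyz": [0, 0, 0], "spin": 0}, {"xyz": [0, 0, 0], "spin": 0}, {"xyz": [0, 0, 0], "spin": 0}, {"xyz": [0, 0, 0], "spin": 0}, {"xyz": [0, 0, 0], "spin": 0}]'

```text
time: 11.5
tool_pos: [462.2, 386.2, 16.5]
tcp_rot: [-3.141, -0.0, 0.0]
contact_force: [-0.2, -0.6, 0.1]
grip_width: 59.7
finger_force: 0.0
```

>>> jog_arm --targets '[{"xyz": [0, 0, 0], "spin": 0}, {"xyz": [0, 0, 0], "spin": 0}, {"xyz": [0, 0, 0], "spin": 0}, {"xyz": [0, 0, 0], "spin": 0}, {"xyz": [0, 0, 0], "spin": 0}, {"xyz": [0, 0, 0], "spin": 0}, {"xyz": [0, 0, 0], "spin": 0}, {"xyz": [0, 0, 0], "spin": 0}, {"xyz": [0, 0, -0.05], "spin": 0}, {"xyz": [0, 0, -0.1], "spin": 0}]' --gripper 0

```text
time: 12.75
tool_pos: [462.0, 386.1, 28.4]
tcp_rot: [3.141, 0.0, 0.0]
contact_force: [0.9, 1.0, -0.9]
grip_width: 27.3
finger_force: 30.0
```

>>> jog_arm --targets '[{"xyz": [0, 0, -0.35], "spin": 0}, {"xyz": [0, 0, -0.45], "spin": 0}, {"xyz": [0, 0, -0.45], "spin": 0}, {"xyz": [0.087, 0.25, -0.28], "spin": 0}, {"xyz": [0.157, 0.45, 0], "spin": 0}, {"xyz": [0.21, 0.6, 0], "spin": 0}, {"xyz": [0.21, 0.6, 0], "spin": 0}, {"xyz": [0.21, 0.6, 0], "spin": 0}, {"xyz": [0.21, 0.6, 0], "spin": 0}, {"xyz": [0.21, 0.6, 0], "spin": 0}]'

```text
time: 14.0
tool_pos: [566.2, 88.6, 151.5]
tcp_rot: [-3.142, -0.001, -0.0]
contact_force: [0.7, -0.1, -0.5]
grip_width: 27.3
finger_force: 30.0
```

>>> jog_arm --targets '[{"xyz": [0.21, 0.6, 0], "spin": 0}, {"xyz": [0.21, 0.6, 0], "spin": 0}, {"xyz": [0.175, 0.5, 0], "spin": 0}, {"xyz": [0.14, 0.4, 0], "spin": 0}, {"xyz": [0.087, 0.25, 0], "spin": 0}, {"xyz": [0.063, 0.18, 0], "spin": 0}, {"xyz": [0, 0, 0.1], "spin": 0}, {"xyz": [0, 0, 0.3], "spin": 0}, {"xyz": [0, 0, 0.3], "spin": 0}, {"xyz": [0, 0, 0], "spin": 0}]'

```text
time: 15.25
tool_pos: [634.8, -110.4, 92.4]
tcp_rot: [-3.14, 0.005, 0.001]
contact_force: [-0.3, 0.6, -0.0]
grip_width: 27.6
finger_force: 30.0
```

```bash
python3 - <<'E'
from fit import *
c=cal('wrist'); im=bot.capture('wrist'); o=bot.get_obs(); print(o['tool_pos'],o['tcp_rot'],o['grip_width'],o['finger_force'])
R=Ro.from_euler('z',-.127).as_matrix()
q=np.array([[x,y,22] for x,y in((-25,-25),(25,-25),(25,25),(-25,25))])@R.T+[636.3,-112.1,0]
u=w2pix(c,q); cv2.polylines(im,[u.round().astype(np.int32)],True,(0,0,255),1)
cv2.imwrite('pics/w4.png',im)
E
```

```text
[ 635.86262389 -110.92447294   94.03973601] [-3.14083073e+00  2.09759659e-03  1.15635659e-03] 27.712231338354993 29.999920427799225
```

View pics/w4.png

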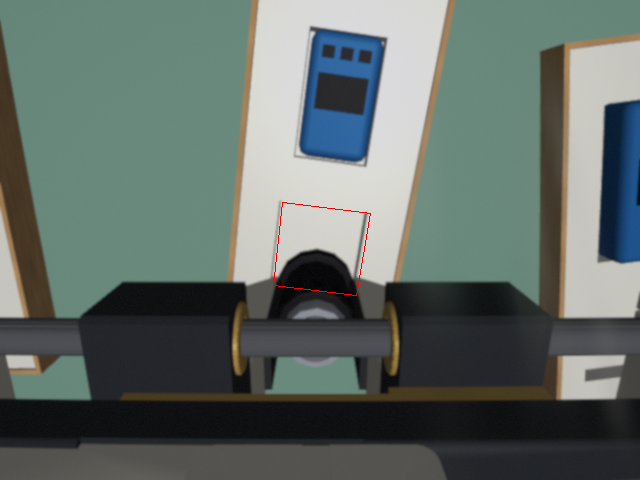

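Overlay agrees with the well (275–370, 203–295). Lowering the small head.

>>> jog_arm --targets '[{"xyz": [0, 0, 0.2], "spin": 0}, {"xyz": [0, 0, 0.25], "spin": 0}, {"xyz": [0, 0, 0.15], "spin": 0}, {"xyz": [0, 0, 0.1], "spin": 0}, {"xyz": [0, 0, 0.06], "spin": 0}, {"xyz": [0, 0, 0.05], "spin": 0}, {"xyz": [0, 0, 0.04], "spin": 0}, {"xyz": [0, 0, 0], "spin": 0}, {"xyz": [0, 0, 0], "spin": 0}, {"xyz": [0, 0, 0], "spin": 0}]'

```text
time: 16.55
tool_pos: [636.6, -112.3, 27.0]
tcp_rot: [3.141, -0.0, 0.0]
contact_force: [-0.1, -0.2, -0.3]
grip_width: 27.0
finger_force: 30.0
```

>>> jog_arm --targets '[{"xyz": [0, 0, 0.005], "spin": 0}, {"xyz": [0, 0, 0], "spin": 0}, {"xyz": [0, 0, 0], "spin": 0}, {"xyz": [0, 0, 0], "spin": 0}, {"xyz": [0, 0, 0], "spin": 0}, {"xyz": [0, 0, -0.055], "spin": 0}, {"xyz": [0, 0, -0.3], "spin": 0}, {"xyz": [0, 0, -0.45], "spin": 0}, {"xyz": [0, 0, -0.3], "spin": 0}, {"xyz": [0, 0, -0.15], "spin": 0}]' --gripper 45

```text
time: 17.8
tool_pos: [637.1, -112.4, 128.6]
tcp_rot: [3.141, -0.002, 0.0]
contact_force: [-1.1, 0.4, -0.7]
grip_width: 40.9
finger_force: 0.0
```

>>> jog_arm --targets '[{"xyz": [-0.2, 0.05, 0], "spin": 0}, {"xyz": [-0.4, 0.1, 0], "spin": 0}, {"xyz": [-0.5, 0.12, 0], "spin": 0}, {"xyz": [-0.5, 0.12, 0], "spin": 0}, {"xyz": [-0.35, 0.085, 0], "spin": 0}, {"xyz": [-0.2, 0.05, 0], "spin": 0}, {"xyz": [-0.08, 0.01, 0], "spin": 0}, {"xyz": [0, 0, 0.15], "spin": 0}, {"xyz": [0, 0, 0.2], "spin": 0}, {"xyz": [0, 0, 0], "spin": 0}]' --gripper 68

```text
time: 19.05
tool_pos: [457.7, -154.4, 97.1]
tcp_rot: [-3.14, 0.003, 0.0]
contact_force: [-0.7, 0.5, -0.6]
grip_width: 62.3
finger_force: 0.0
```

```bash
python3 - <<'E'
from fit import *
c=cal('wrist'); im=bot.capture('wrist'); o=bot.get_obs(); print(o['tool_pos'],o['tcp_rot'],o['grip_width'],o['finger_force'])
for p,r,h in(((458.4,-155),23,0),((458.4,-155),19,42),((636.3,-112.1),17,18)):
  u=w2pix(c,np.c_[p[0]+r*np.cos(a),p[1]+r*np.sin(a),0*a+h]); cv2.polylines(im,[u.round().astype(np.int32)],True,(0,0,255),1)
cv2.imwrite('pics/w5.png',im)
E
```

```text
[ 458.12331233 -154.61307422   97.8149302 ] [-3.14075482e+00  1.61028546e-03  4.61985715e-04] 61.96132371763244 0.0
```

View pics/w5.png

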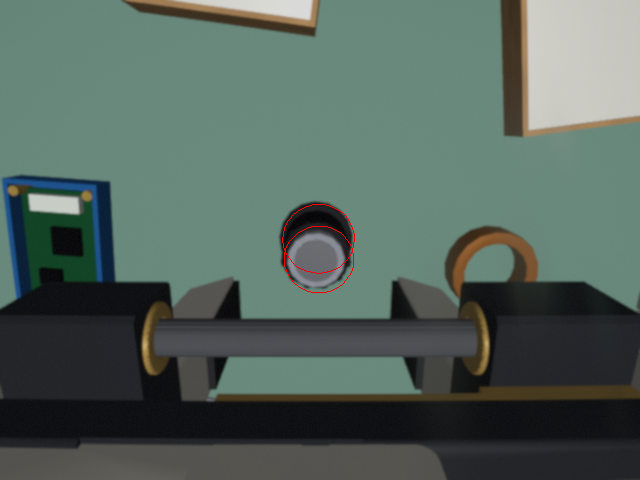

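The medium head at (317,240) matches the prediction. Gripping it.

>>> jog_arm --targets '[{"xyz": [0, 0, 0.2], "spin": 0}, {"xyz": [0, 0, 0.3], "spin": 0}, {"xyz": [0, 0, 0.25], "spin": 0}, {"xyz": [0, 0, 0.18], "spin": 0}, {"xyz": [0, 0, 0.1], "spin": 0}, {"xyz": [0, 0, 0], "spin": 0}, {"xyz": [0, 0, 0], "spin": 0}, {"xyz": [0, 0, 0], "spin": 0}, {"xyz": [0, 0, 0], "spin": 0}, {"xyz": [0, 0, 0], "spin": 0}]'

```text
time: 20.35
tool_pos: [458.2, -155.1, 16.5]
tcp_rot: [3.141, -0.0, -0.0]
contact_force: [0.6, -0.7, -0.1]
grip_width: 62.7
finger_force: 0.0
```

>>> jog_arm --targets '[{"xyz": [0, 0, 0], "spin": 0}, {"xyz": [0, 0, 0], "spin": 0}, {"xyz": [0, 0, 0], "spin": 0}, {"xyz": [0, 0, 0], "spin": 0}, {"xyz": [0, 0, 0], "spin": 0}, {"xyz": [0, 0, 0], "spin": 0}, {"xyz": [0, 0, 0], "spin": 0}, {"xyz": [0, 0, 0], "spin": 0}, {"xyz": [0, 0, -0.05], "spin": 0}, {"xyz": [0, 0, -0.1], "spin": 0}]' --gripper 0

```text
time: 21.6
tool_pos: [457.9, -154.9, 28.5]
tcp_rot: [-3.141, 0.001, 0.0]
contact_force: [1.2, 0.4, -1.3]
grip_width: 37.5
finger_force: 30.0
```

>>> jog_arm --targets '[{"xyz": [0, 0, -0.3], "spin": 0}, {"xyz": [0, 0, -0.4], "spin": 0}, {"xyz": [0, 0, -0.32], "spin": 0}, {"xyz": [0.12, 0.15, 0], "spin": 0}, {"xyz": [0.241, 0.3, 0], "spin": 0}, {"xyz": [0.322, 0.4, 0], "spin": 0}, {"xyz": [0.322, 0.4, 0], "spin": 0}, {"xyz": [0.281, 0.35, 0], "spin": 0}, {"xyz": [0.161, 0.2, 0], "spin": 0}, {"xyz": [0.109, 0.135, 0], "spin": 0}]'

```text
time: 22.85
tool_pos: [582.8, -311.3, 107.8]
tcp_rot: [-3.141, 0.001, -0.001]
contact_force: [0.2, 1.0, -1.5]
grip_width: 36.9
finger_force: 30.0
```

```bash
python3 - <<'E'
from fit import *
c=cal('wrist'); im=bot.capture('wrist'); o=bot.get_obs(); print(o['tool_pos'],o['tcp_rot'],o['grip_width'],o['finger_force'])
R=Ro.from_euler('z',.132).as_matrix()
q=np.array([[x,y,22] for x,y in((-31,-31),(31,-31),(31,31),(-31,31))])@R.T+[582.5,-309.8,0]
u=w2pix(c,q); cv2.polylines(im,[u.round().astype(np.int32)],True,(0,0,255),1)
cv2.imwrite('pics/w6.png',im)
E
```

```text
[ 583.48428773 -312.38258237  107.94229754] [ 3.14131501e+00  3.60124926e-04 -1.29285694e-03] 37.177333112712105 29.999673664569855
```

View pics/w6.png

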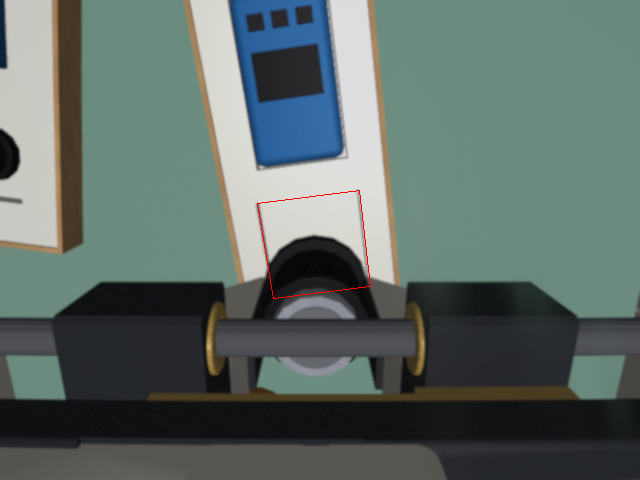

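The well (258–370, 191–298) matches the overlay. Lowering the medium head.

>>> jog_arm --targets '[{"xyz": [0, 0, 0], "spin": 0}, {"xyz": [0, 0, 0.2], "spin": 0}, {"xyz": [0, 0, 0.3], "spin": 0}, {"xyz": [0, 0, 0.22], "spin": 0}, {"xyz": [0, 0, 0.12], "spin": 0}, {"xyz": [0, 0, 0.08], "spin": 0}, {"xyz": [0, 0, 0.06], "spin": 0}, {"xyz": [0, 0, 0.06], "spin": 0}, {"xyz": [0, 0, 0], "spin": 0}, {"xyz": [0, 0, 0], "spin": 0}]'

```text
time: 24.15
tool_pos: [582.7, -309.9, 27.0]
tcp_rot: [3.141, -0.0, -0.0]
contact_force: [-0.2, 0.6, -1.3]
grip_width: 37.5
finger_force: 30.0
```

>>> jog_arm --targets '[{"xyz": [0, 0, 0.005], "spin": 0}, {"xyz": [0, 0, 0], "spin": 0}, {"xyz": [0, 0, 0], "spin": 0}, {"xyz": [0, 0, 0], "spin": 0}, {"xyz": [0, 0, 0], "spin": 0}, {"xyz": [0, 0, -0.055], "spin": 0}, {"xyz": [0, 0, -0.3], "spin": 0}, {"xyz": [0, 0, -0.45], "spin": 0}, {"xyz": [0, 0, -0.4], "spin": 0}, {"xyz": [0, 0, -0.2], "spin": 0}]' --gripper 55

```text
time: 25.4
tool_pos: [583.2, -310.2, 141.1]
tcp_rot: [3.14, -0.003, 0.0]
contact_force: [0.4, 0.9, 0.1]
grip_width: 50.5
finger_force: 0.0
```

>>> jog_arm --targets '[{"xyz": [-0.07, -0.25, 0], "spin": 0}, {"xyz": [-0.125, -0.45, 0], "spin": 0}, {"xyz": [-0.167, -0.6, 0], "spin": 0}, {"xyz": [-0.167, -0.6, 0], "spin": 0}, {"xyz": [-0.167, -0.6, 0], "spin": 0}, {"xyz": [-0.167, -0.6, 0], "spin": 0}, {"xyz": [-0.167, -0.6, 0], "spin": 0}, {"xyz": [-0.167, -0.6, 0], "spin": 0}, {"xyz": [-0.167, -0.6, 0], "spin": 0}, {"xyz": [-0.125, -0.45, 0], "spin": 0}]' --gripper 84

```text
time: 26.65
tool_pos: [462.3, 119.9, 138.4]
tcp_rot: [3.142, 0.001, 0.001]
contact_force: [0.5, -0.2, 0.9]
grip_width: 77.0
finger_force: 0.0
```

>>> jog_arm --targets '[{"xyz": [-0.08, -0.28, 0], "spin": 0}, {"xyz": [-0.04, -0.15, 0], "spin": 0}, {"xyz": [0, 0, 0.15], "spin": 0}, {"xyz": [0, 0, 0.25], "spin": 0}, {"xyz": [0, 0, 0.1], "spin": 0}, {"xyz": [0, 0, 0], "spin": 0}, {"xyz": [0, 0, 0], "spin": 0}, {"xyz": [0, 0, 0], "spin": 0}, {"xyz": [0, 0, 0], "spin": 0}, {"xyz": [0, 0, 0], "spin": 0}]'

```text
time: 27.9
tool_pos: [453.9, 152.6, 98.9]
tcp_rot: [3.142, -0.0, 0.0]
contact_force: [-1.1, 0.8, -0.8]
grip_width: 77.0
finger_force: 0.0
```

```bash
python3 - <<'E'
from fit import *
c=cal('wrist'); im=bot.capture('wrist'); o=bot.get_obs(); print(o['tool_pos'],o['tcp_rot'],o['grip_width'],o['finger_force'])
for p,r,h in(((453.8,152.6),31,0),((453.8,152.6),25.5,42)):
  u=w2pix(c,np.c_[p[0]+r*np.cos(a),p[1]+r*np.sin(a),0*a+h]); cv2.polylines(im,[u.round().astype(np.int32)],True,(0,0,255),1)
print(pix2w(cal('top'),[(192,269)],18))
cv2.imwrite('pics/w7.png',im)
E
```

```text
[453.88746781 152.65911932  98.83293154] [ 3.14156312e+00 -2.95900761e-04  1.55367724e-04] 77.28862709747713 0.0
[[448.04482558 250.05570301  18.        ]]
```

View pics/w7.png

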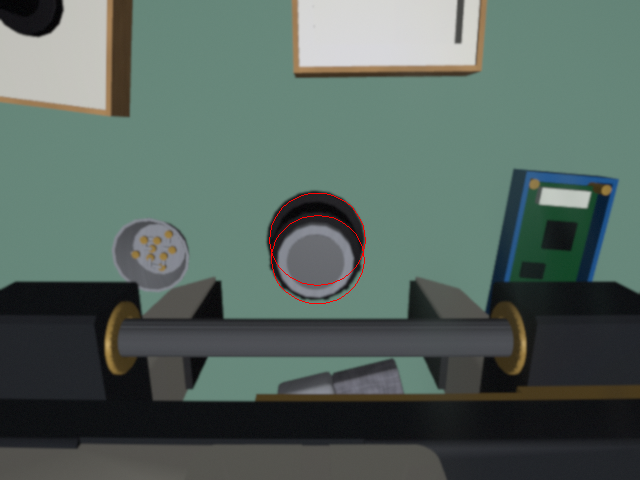

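The large head at (317,238) matches the prediction. The cup (150,255) and the opened meter (550,230) are clear of the fingers. Gripping.

>>> jog_arm --targets '[{"xyz": [0, 0, 0.2], "spin": 0}, {"xyz": [0, 0, 0.3], "spin": 0}, {"xyz": [0, 0, 0.25], "spin": 0}, {"xyz": [0, 0, 0.18], "spin": 0}, {"xyz": [0, 0, 0.1], "spin": 0}, {"xyz": [0, 0, 0], "spin": 0}, {"xyz": [0, 0, 0], "spin": 0}, {"xyz": [0, 0, 0], "spin": 0}, {"xyz": [0, 0, 0], "spin": 0}, {"xyz": [0, 0, 0], "spin": 0}]'

```text
time: 29.2
tool_pos: [454.0, 152.6, 16.5]
tcp_rot: [3.142, -0.0, -0.0]
contact_force: [0.1, 0.4, 0.2]
grip_width: 77.4
finger_force: 0.0
```

>>> jog_arm --targets '[{"xyz": [0, 0, 0], "spin": 0}, {"xyz": [0, 0, 0], "spin": 0}, {"xyz": [0, 0, 0], "spin": 0}, {"xyz": [0, 0, 0], "spin": 0}, {"xyz": [0, 0, 0], "spin": 0}, {"xyz": [0, 0, 0], "spin": 0}, {"xyz": [0, 0, 0], "spin": 0}, {"xyz": [0, 0, 0], "spin": 0}, {"xyz": [0, 0, -0.05], "spin": 0}, {"xyz": [0, 0, -0.1], "spin": 0}]' --gripper 0

```text
time: 30.45
tool_pos: [453.6, 152.6, 28.5]
tcp_rot: [3.141, 0.001, -0.0]
contact_force: [-1.3, 0.2, -1.2]
grip_width: 50.0
finger_force: 30.0
```

>>> jog_arm --targets '[{"xyz": [0, 0, -0.25], "spin": 0}, {"xyz": [0, 0, -0.35], "spin": 0}, {"xyz": [0, 0, -0.25], "spin": 0}, {"xyz": [0.15, 0.035, 0], "spin": 0}, {"xyz": [0.3, 0.075, 0], "spin": 0}, {"xyz": [0.4, 0.1, 0], "spin": 0}, {"xyz": [0.4, 0.1, 0], "spin": 0}, {"xyz": [0.35, 0.085, 0], "spin": 0}, {"xyz": [0.2, 0.05, 0], "spin": 0}, {"xyz": [0.1, 0.02, 0], "spin": 0}]'

```text
time: 31.7
tool_pos: [606.5, 114.7, 94.9]
tcp_rot: [3.141, 0.001, -0.001]
contact_force: [-0.5, 0.7, -1.9]
grip_width: 50.6
finger_force: 30.0
```

```bash
python3 - <<'E'
from fit import *
c=cal('wrist'); im=bot.capture('wrist'); o=bot.get_obs(); print(o['tool_pos'],o['tcp_rot'],o['grip_width'],o['finger_force'])
R=Ro.from_euler('z',.015).as_matrix()
q=np.array([[x,y,22] for x,y in((-39,-39),(39,-39),(39,39),(-39,39))])@R.T+[605.8,115.4,0]
u=w2pix(c,q); cv2.polylines(im,[u.round().astype(np.int32)],True,(0,0,255),1)
cv2.imwrite('pics/w8.png',im)
E
```

```text
[607.03176214 114.66175949  95.10254547] [ 3.14133614e+00  5.13268915e-04 -7.81351477e-04] 50.357730845001846 29.99967187643051
```

View pics/w8.png

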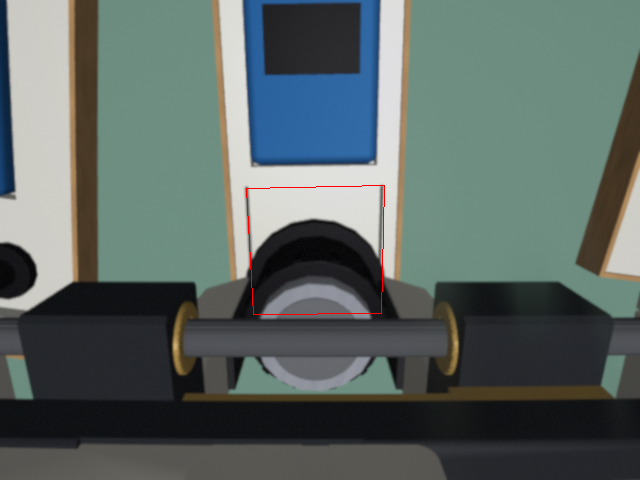

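The well (247–384, 185–314) fits the overlay. Lowering the large head.

>>> jog_arm --targets '[{"xyz": [0, 0, 0], "spin": 0}, {"xyz": [0, 0, 0.2], "spin": 0}, {"xyz": [0, 0, 0.25], "spin": 0}, {"xyz": [0, 0, 0.16], "spin": 0}, {"xyz": [0, 0, 0.1], "spin": 0}, {"xyz": [0, 0, 0.06], "spin": 0}, {"xyz": [0, 0, 0.05], "spin": 0}, {"xyz": [0, 0, 0.045], "spin": 0}, {"xyz": [0, 0, 0], "spin": 0}, {"xyz": [0, 0, 0], "spin": 0}]'

```text
time: 33.0
tool_pos: [606.0, 115.3, 27.3]
tcp_rot: [3.142, -0.0, -0.0]
contact_force: [0.3, -0.8, -1.5]
grip_width: 50.3
finger_force: 30.0
```

>>> jog_arm --targets '[{"xyz": [0, 0, 0.005], "spin": 0}, {"xyz": [0, 0, 0], "spin": 0}, {"xyz": [0, 0, 0], "spin": 0}, {"xyz": [0, 0, 0], "spin": 0}, {"xyz": [0, 0, 0], "spin": 0}, {"xyz": [0, 0, -0.055], "spin": 0}, {"xyz": [0, 0, -0.3], "spin": 0}, {"xyz": [0, 0, -0.45], "spin": 0}, {"xyz": [0, 0, -0.4], "spin": 0}, {"xyz": [0, 0, -0.2], "spin": 0}]' --gripper 65

```text
time: 34.25
tool_pos: [606.6, 115.4, 141.3]
tcp_rot: [-3.141, -0.003, 0.0]
contact_force: [0.1, -0.6, -0.5]
grip_width: 59.5
finger_force: 0.0
```

>>> jog_arm --targets '[{"xyz": [-0.2, 0.1, -0.2], "spin": 0}, {"xyz": [-0.4, 0.2, -0.2], "spin": 0}, {"xyz": [-0.4, 0.2, 0], "spin": 0}, {"xyz": [-0.4, 0.2, 0], "spin": 0}, {"xyz": [-0.4, 0.2, 0], "spin": 0}, {"xyz": [-0.2, 0.1, 0], "spin": 0}, {"xyz": [0, 0, 0], "spin": 0}, {"xyz": [0, 0, 0], "spin": 0}, {"xyz": [0, 0, 0], "spin": 0}, {"xyz": [0, 0, 0], "spin": 0}]'

```text
time: 35.5
tool_pos: [446.2, 35.6, 170.9]
tcp_rot: [3.142, 0.0, 0.0]
contact_force: [-0.2, -0.4, 0.1]
grip_width: 59.7
finger_force: 0.0
```

```bash
python3 - <<'E'
from fit import *
im=bot.capture('scene'); c=cal('scene')
for p,r in(((605.8,115.4),31),((582.5,-309.8),23),((636.3,-112.1),17),((589.6,307.3),18)):
  u=w2pix(c,np.c_[p[0]+r*np.cos(a),p[1]+r*np.sin(a),0*a+18]); cv2.polylines(im,[u.round().astype(np.int32)],True,(0,0,255),1)
cv2.imwrite('pics/s2.png',cv2.resize(im[140:440,90:550],None,fx=1.7,fy=1.7))
E
```

```text
(no output)
```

View pics/s2.png

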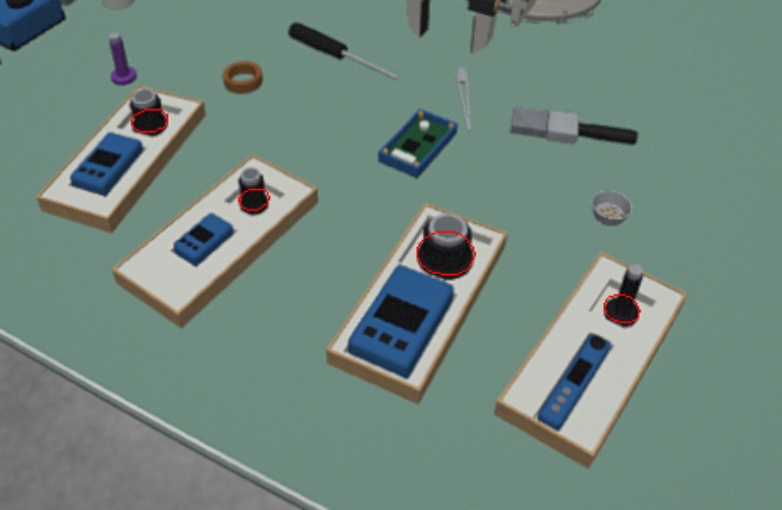

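All four heads stand upright in their own wells, on the predicted circles. The opened meter and the cup have not moved, so I'm handing in.

```bash
python3 -c "
from plant import bot
print(bot.close_job())"
```

```text
the job is handed in; nothing more can be done
None
```

I set all four sensor heads upright in their own wells, left the opened meter and screw cup untouched, and handed the job in at about 36 s. The final camera picture agrees with this, but the hand-in returned no verdict.

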